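Slide the specimen carriage to the marked stop

ROBOT

A 6-joint arm with a two-finger parallel gripper is mounted at the origin on a cart in front of the work surface, level with it; the furniture and walls round the work are solid. World frame = base frame: x ahead of the robot, y to its left, z up, the work surface at z = 0. Lengths are in m, angles in rad, forces in N, time in s.
With the tool pointing down it reaches from about 0.3 to 0.75 m from the base axis. Payload 8.5 kg.
Tool frame: the origin (TCP) lies between the finger pads; the fingertips stand 25 mm ahead of it and the grasp point (between the pads) lies 6 mm ahead of it; z points along the fingers, y is the line along which they close (so a half turn about z gives the same grasp; the last joint's range is limited). The gripper opens to 88 mm and grips with 3 to 60 N. Pads are 18 mm wide; open, the fingers measure 123 mm over their backs; the gripper's body (75 mm by 187 mm) begins 45 mm behind the grasp point.
Start: joints at [-1.332, 0.381, 1.297, -0, 1.464, -0.215], TCP at [0.241, -0.494, 0.264] pointing down, gripper open.
Joint ranges: [-3.11, 3.11], [-0.89, 2.33], [0.22, 2.48], [-1.42, 4.56], [0.17, 2.85], [-2.88, 2.88]. Speed limits (rad/s): [2.39, 2.39, 3.14, 3.14, 3.14, 3.14].

INTERFACE

Orientations are given as a rotation vector (axis times angle).
In Python, from cell import manip gives the robot as it stands.
- The arm moves only by the tool step_arm, never from a script. Its argument "steps" is a list of rows, each an object of numbers: "jaw": the finger opening in m, from 0 to 0.0881; "x", "y", "z": the shift along the tool's x, y, z in m; "spin": the turn about the tool's z in rad. A call has 1 to 8 rows; each row shifts and turns the commanded pose from where the row before left it, along the tool's axes as they then stand; what a row does not reach is not made up. A row lasts 1/10 s, in which the tool goes at most 50 mm and 8.59 degrees, less where a joint would pass 70% of its speed; a pose out of reach is approached as far as the arm can. A call is refused whole if a number of a shift passes 0.05 or a number of a turn 0.15, either way. A call with a gripper value outside its range is refused whole. The fingers move at their own pace and stop on an object; "force" is the grip in N (left out, the last holds). Time passes only in rows, so rows that do not move let the fingers close. It gives the time, the measured TCP pose, the force, the opening and the grip force at its end, in the units of the state.
- manip.observe(): the state, without advancing time (a new reading comes with each control period).
- manip.grab_frame(name): name is "side" or "top" or "wrist"; returns a dict with "frame" (480x640x3 uint8, red, green, blue), "fx", "fy", "cx", "cy" (pixels), "rvec" (rotation vector, rad) and "tvec" (3), from world to camera coordinates, as OpenCV has them. Camera axes: x right, y down, z forward; pixel columns grow to the right and rows downward; lengths in m; the calibration is good to about 2 mm. A picture is of the moment at which its call begins. There is no depth.
- manip.sign_off(): hands the job in; it is judged then, once.
The state is a dict: "t": time; "qpos": joint angles; "dq": joint speeds; "joint_torque": joint torques, N m; "position": TCP position; "tool_rot": TCP orientation; "ft_force": force on the tool from outside, world axes, zero at the start; "wrist_torque": the same for the moment, N m; "width": finger opening in m; "finger_force": force on a finger pad.
Only numpy, scipy, OpenCV 4.12 (cv2) and the standard library are available. Lean on these libraries where they do the work, as an engineer would, in place of code of your own. Each camera call takes 0.05 s, during which the arm holds its last target. There are 200 camera calls.

TASK

Bring the specimen carriage on the bench rail up against the marked stop, the one that carries an upright round disc. With the fingertips press down the pad in the middle of the carriage to free its brake, keep it pressed while you push the carriage along until it rests against that stop, gently enough not to shove the stop along, then lift off so that the pad springs up and the brake holds again. Grasp and lift nothing, and leave the other stop and the loose things on the desk where they are.

Things in the scene. Friction and masses are not known exactly. Their poses are not given: they have to be found in the camera images.
- rail: Bench rail, 66 x 420 mm, fixed to the desk: aluminium base plate with a steel bar on it, bar top at 22 mm. Origin: centre of its underside, on the desk. Its y axis is the slide direction, its x axis points away from the robot (when not yawed).
- carriage (a joint): Position of the carriage along the rail's +y, in m, 0 with its centre at the middle of the rail. With the pad up the brake holds it against about 25 N; with the pad down it slides with about 2 N.
- carriage_mid (a point): Centre of the grey carriage, 35 mm above the desk; axes as the rail's. It is 90 mm along the rail and 62 mm across, with two ridges across its ends (10 mm thick, tops 52 mm above the desk, 70 mm clear between them). On the rail's +x side a wing bears a fixed white open slide holder (33 x 66 mm, 52 to 86 mm off the centre line, top at 52 mm).
- pad (a joint): How far the pad is pressed down, in m: about 0 when up (brake on), 0.0045 fully down. It springs up by itself. It goes down with about 5 to 8 N; from about 2 mm down the brake is free, and at 4.5 mm it meets a hard end.
- pad_top (a point): Centre of the top of the black pad that fills the gap between the carriage's ridges (67 mm along the rail, 46 mm across, open at the front and back); 44 mm above the desk when up, 39.5 mm fully pressed. The ridges stand 8 mm above the pad when it is up: fingertips on the pad push the carriage at a ridge, or by friction on the pad.
- marked_stop_mid (a point): Centre of the marked stop, 35 mm above the desk; may be near either end of the rail. Dark block clamped on the rail, 24 mm along it, 62 mm across, top at 44 mm, with an upright steel disc (22 mm across, 10 mm thick) on it (top at 73 mm) and a black screw knob at the front. The carriage touches it with the centres 57 mm apart. Its clamp slips if pushed with more than about 35 N.
- plain_stop_mid (a point): Centre of the other stop, 35 mm above the desk: the same block without the disc, near the other end of the rail.
- petri_1: Round petri dish, 61 mm across, 16 mm high, loose, in front of the rail; origin at the centre of its underside.
- tweezers: Steel tweezers, 13 x 127 x 10 mm, lying loose in front of the rail; origin at the centre of the underside.
- med_cup: Small clear cup with yellow contents, 41 mm across, 33 mm high, loose, behind the rail; origin at the centre of its underside.
- swab_pack_1: Flat swab packet, 85 x 30 x 6 mm, loose, behind the rail; origin at the centre of its underside.
- cup_stack: Stack of clear cups, 42 mm across, 50 mm high, loose, beyond the left end of the rail; origin at the centre of its underside.
Things that resemble listed ones, but are neither listed nor needed, are in the scene too. Leave any purple or red look-alike of the part that bears marked_stop_mid alone.

How it is judged:
By the outcome, as a careful person would: the job done as asked, in the order asked, and still so for the second after the job is handed in, with the robot touching nothing.
It also fails if it takes over 38 s, if anything falls off the work surface, if the arm or the gripper's body presses on something with over 40 N, if the wrist force passes 120 N, or if a joint passes its speed limit or range.

## Working session

There is one attempt and no reset: what is moved stays moved. The work goes in short steps, Python scripts to look and compute and a tool call to move; the robot and the scene stay as the last step left them, time stands still between calls to the robot, and variables do not carry over. Pictures are saved under pics/ and viewed, at most 10 in all, crops included, and the job is handed in when it is done.

Besides the shell and the picture viewer there is one more tool, called after ">>>" by a JSON object that holds its "fn" and its "kwargs", one argument or row to a line. step_arm: Moves the arm, as the interface text tells. Its arguments: {"type":"object","properties":{"steps":{"type":"array"},"force":{"type":"number"}},"required":["steps"]}

```bash
mkdir -p pics
cat > h.py <<'E'
import numpy as np,cv2
from cell import manip
def grab(n,f):
    d=manip.grab_frame(n); cv2.imwrite('pics/'+f,cv2.cvtColor(d['frame'],cv2.COLOR_RGB2BGR))
    np.savez('pics/'+f+'.npz',**d); return d
def ray(d,u,v,z):
    R=cv2.Rodrigues(np.array(d['rvec'],float))[0];t=np.array(d['tvec'],float).ravel()
    c=-R.T@t; r=R.T@np.array([(u-d['cx'])/d['fx'],(v-d['cy'])/d['fy'],1.])
    return c+r*(z-c[2])/r[2]
def proj(d,p):
    K=np.array([[d['fx'],0,d['cx']],[0,d['fy'],d['cy']],[0,0,1.]])
    return cv2.projectPoints(np.array(p,float).reshape(-1,3),np.array(d['rvec'],float),np.array(d['tvec'],float),K,None)[0].reshape(-1,2)
E
python3 - <<'E'
from h import *
s=manip.observe();print(s)
grab('top','t0.png');grab('side','s0.png')
E
```

```text
{'t': 0.0, 'qpos': array([-1.33232558e+00,  3.81180553e-01,  1.29825034e+00, -5.60623985e-06,
        1.46358130e+00, -2.15293624e-01]), 'dq': array([-0.000151  ,  0.00037618,  0.00018232, -0.00130679,  0.00211093,
       -0.00048571]), 'joint_torque': array([-3.96892201e-04, -4.37927628e+01, -2.24551499e+01,  7.13534444e-02,
        3.52918636e-02, -9.55701489e-05]), 'position': array([ 0.24103512, -0.49410161,  0.26314955]), 'tool_rot': array([-3.05969812e+00, -7.06353728e-01,  3.45785145e-05]), 'ft_force': array([-0.28384842,  0.51940624, -0.24761178]), 'wrist_torque': array([0.01510232, 0.01910242, 0.02199667]), 'finger_force': 0.0, 'width': 0.08803428382001}
```

View pics/t0.png

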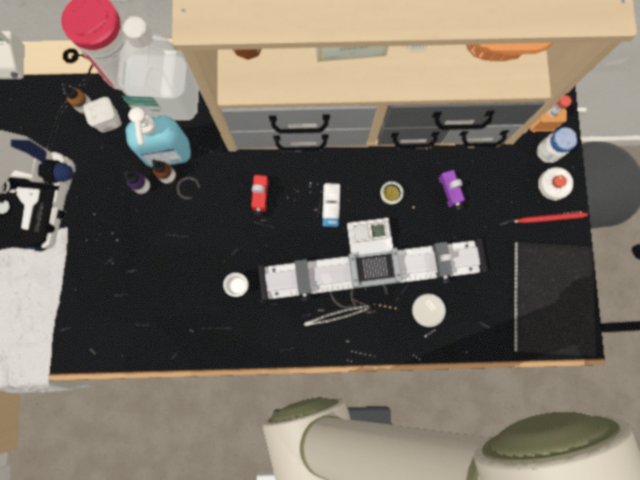

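View pics/s0.png

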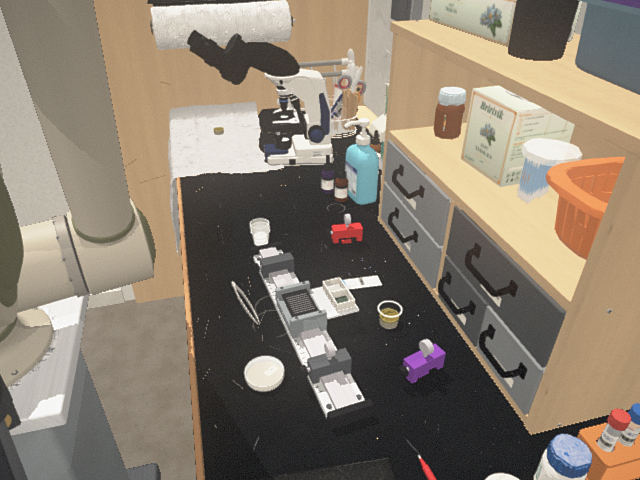

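The marked stop (with the disc) is on the right, at top px ~(445,260). The pad is at ~(375,267) and the plain stop at ~(304,277). I'll measure the positions from an enlarged crop.

Run:
```python
from h import *
d=dict(np.load('pics/t0.png.npz'))
im=cv2.imread('pics/t0.png')[210:330,240:500]
cv2.imwrite('pics/t0c.png',cv2.resize(im,None,fx=3,fy=3,interpolation=cv2.INTER_CUBIC))
for n,u,v,z in [('pad',375,267,.044),('mstop',443,260,.044),('pstop',304,277,.044),('endL',265,283,.01),('endR',482,256,.01)]: print(n,ray(d,u,v,z).round(4))
```

```text
pad [ 0.5223 -0.0723  0.044 ]
mstop [ 0.5321 -0.2003  0.044 ]
pstop [0.5071 0.0605 0.044 ]
endL [0.5007 0.1359 0.01  ]
endR [ 0.5419 -0.2848  0.01  ]
```

View pics/t0c.png

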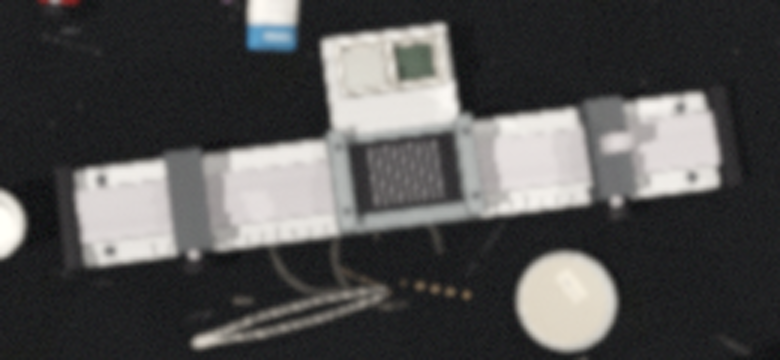

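The enlarged crop shows the pad at full px (375,267.5), the marked stop block at (443,259.5) and a rail yaw of about +0.098 rad. The carriage needs to travel about 71 mm towards -y. I'll close the fingers, align with the rail and move above the pad.

>>> {"fn": "step_arm", "kwargs": {
  "steps": [
    {"spin": 0.119,"jaw": 0},
    {"spin": 0.119},
    {"spin": 0.119},
    {"x": 0.0267,"y": -0.0327,"z": 0.005},
    {"x": 0.0267,"y": -0.0327,"z": 0.005},
    {"x": 0.0267,"y": -0.0327,"z": 0.005},
    {"x": 0.0267,"y": -0.0327,"z": 0.005},
    {"x": 0.0267,"y": -0.0327,"z": 0.005}
  ],
  "force": 20
}}

```text
validation failed for argument at $.st...
```

>>> {"fn": "step_arm", "kwargs": {
  "steps": [
    {"x": 0.0267,"y": -0.0327,"z": 0.005},
    {"x": 0.0267,"y": -0.0327,"z": 0.005},
    {"x": 0.0267,"y": -0.0327,"z": 0.005},
    {"x": 0.0267,"y": -0.0327,"z": 0.005},
    {"x": 0.0267,"y": -0.0327,"z": 0.005},
    {"x": 0.0267,"y": -0.0327,"z": 0.005},
    {"x": 0.0267,"y": -0.0327,"z": 0.005},
    {"x": 0,"y": 0,"z": 0}
  ]
}}

```text
validation failed for argument at $.st...
```

Run:
```python
from h import *
s=manip.observe();print(s['t'],s['position'],s['tool_rot'],s['width'],s['ft_force'])
print(cv2.Rodrigues(s['tool_rot'])[0].round(4))
grab('wrist','w1.png')
```

```text
0.1 [ 0.24106449 -0.49413005  0.26322435] [-3.05986282e+00 -7.06449685e-01  4.60678840e-07] 0.08777825809836078 [-0.34289264  0.02510711  0.0783766 ]
[[ 8.988e-01  4.384e-01 -3.000e-04]
 [ 4.384e-01 -8.988e-01  1.200e-03]
 [ 3.000e-04 -1.200e-03 -1.000e+00]]
```

View pics/w1.png

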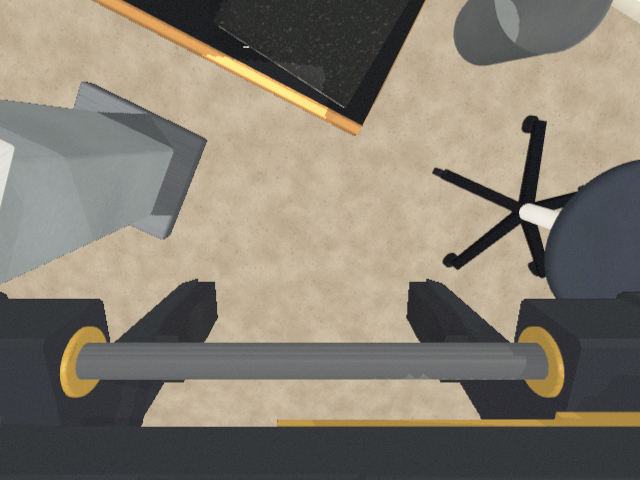

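The call was refused, so the arm hasn't moved and the wrist view shows only the floor. I'll give every key in each row.

>>> {"fn": "step_arm", "kwargs": {
  "steps": [
    {"jaw": 0,"x": 0,"y": 0,"z": 0,"spin": 0.119},
    {"jaw": 0,"x": 0,"y": 0,"z": 0,"spin": 0.119},
    {"jaw": 0,"x": 0,"y": 0,"z": 0,"spin": 0.119},
    {"jaw": 0,"x": 0.0267,"y": -0.0327,"z": 0.005,"spin": 0},
    {"jaw": 0,"x": 0.0267,"y": -0.0327,"z": 0.005,"spin": 0},
    {"jaw": 0,"x": 0.0267,"y": -0.0327,"z": 0.005,"spin": 0},
    {"jaw": 0,"x": 0.0267,"y": -0.0327,"z": 0.005,"spin": 0},
    {"jaw": 0,"x": 0.0267,"y": -0.0327,"z": 0.005,"spin": 0}
  ],
  "force": 20
}}

```text
t: 0.95
position: [0.3588, -0.3171, 0.2385]
tool_rot: [-3.138, -0.151, 0.0]
ft_force: [0.0, -0.5, 0.2]
width: 0.026
finger_force: 0.0
```

>>> {"fn": "step_arm", "kwargs": {
  "steps": [
    {"jaw": 0,"x": 0.0267,"y": -0.0327,"z": 0.005,"spin": 0},
    {"jaw": 0,"x": 0.0267,"y": -0.0327,"z": 0.005,"spin": 0},
    {"jaw": 0,"x": 0.0267,"y": -0.0327,"z": 0.005,"spin": 0},
    {"jaw": 0,"x": 0.0267,"y": -0.0327,"z": 0.005,"spin": 0},
    {"jaw": 0,"x": 0.0267,"y": -0.0327,"z": 0.005,"spin": 0},
    {"jaw": 0,"x": 0.0267,"y": -0.0327,"z": 0.005,"spin": 0},
    {"jaw": 0,"x": 0.0267,"y": -0.0327,"z": 0.005,"spin": 0},
    {"jaw": 0,"x": 0,"y": 0,"z": 0,"spin": 0}
  ]
}}

```text
t: 1.75
position: [0.5234, -0.0692, 0.2028]
tool_rot: [-3.136, -0.159, 0.001]
ft_force: [-1.0, -0.0, -0.1]
width: 0.0006
finger_force: 0.0
```

Run:
```python
from h import *
s=manip.observe();print(s['t'],s['position'],s['tool_rot'],s['width'],s['ft_force'])
print(cv2.Rodrigues(s['tool_rot'])[0].round(4))
d=grab('wrist','w2.png'); print(proj(d,[[.5223,-.0723,.044],[.5321,-.2003,.044]]))
```

```text
1.75 [ 0.52335494 -0.06915623  0.2028046 ] [-3.13622872e+00 -1.59369990e-01  1.33387830e-03] 0.0005975906455881554 [-1.04776846 -0.0163679  -0.10548952]
[[ 9.948e-01  1.014e-01 -9.000e-04]
 [ 1.014e-01 -9.948e-01  1.300e-03]
 [-8.000e-04 -1.400e-03 -1.000e+00]]
[[314.61439972 229.72764333]
 [467.95858185 233.42532276]]
```

View pics/w2.png

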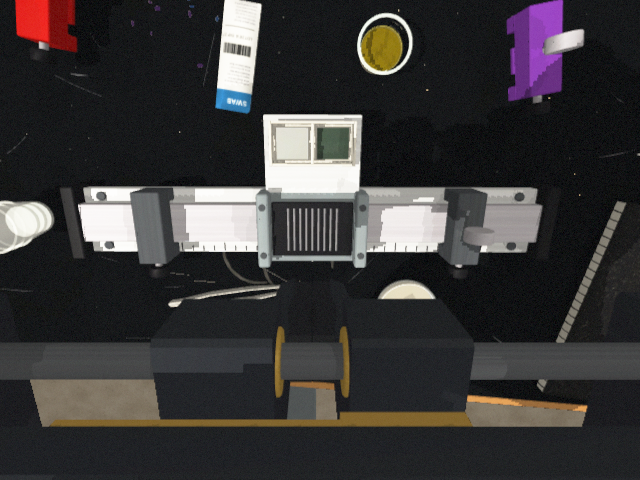

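The wrist view confirms it: pad centre is at ~(312,229) and the stop block top at ~(467,228), both matching my projections, and the purple and red look-alikes are off the rail. Descending next.

>>> {"fn": "step_arm", "kwargs": {
  "steps": [
    {"jaw": 0,"x": 0,"y": 0.003,"z": 0.03,"spin": 0},
    {"jaw": 0,"x": 0,"y": 0,"z": 0.03,"spin": 0},
    {"jaw": 0,"x": 0,"y": 0,"z": 0.03,"spin": 0},
    {"jaw": 0,"x": 0,"y": 0,"z": 0.02,"spin": 0},
    {"jaw": 0,"x": 0,"y": 0,"z": 0.014,"spin": 0},
    {"jaw": 0,"x": 0,"y": 0,"z": 0,"spin": 0},
    {"jaw": 0,"x": 0,"y": 0,"z": 0,"spin": 0}
  ]
}}

```text
t: 2.5
position: [0.5223, -0.0766, 0.0802]
tool_rot: [3.138, 0.15, 0.0]
ft_force: [-0.5, 0.4, 0.9]
width: 0.0007
finger_force: 0.0
```

>>> {"fn": "step_arm", "kwargs": {
  "steps": [
    {"jaw": 0,"x": 0,"y": 0,"z": 0.005,"spin": 0},
    {"jaw": 0,"x": 0,"y": 0,"z": 0.004,"spin": 0},
    {"jaw": 0,"x": 0,"y": 0,"z": 0.002,"spin": 0},
    {"jaw": 0,"x": 0,"y": 0,"z": 0.001,"spin": 0},
    {"jaw": 0,"x": 0,"y": 0,"z": 0.001,"spin": 0},
    {"jaw": 0,"x": 0,"y": 0,"z": 0,"spin": 0},
    {"jaw": 0,"x": 0,"y": 0,"z": 0,"spin": 0}
  ]
}}

```text
t: 3.2
position: [0.5224, -0.0759, 0.0673]
tool_rot: [3.137, 0.152, 0.0]
ft_force: [-2.2, -0.3, 6.4]
width: 0.0004
finger_force: 3.0
```

>>> {"fn": "step_arm", "kwargs": {
  "steps": [
    {"jaw": 0,"x": 0,"y": 0,"z": 0.001,"spin": 0},
    {"jaw": 0,"x": 0,"y": 0,"z": 0.001,"spin": 0},
    {"jaw": 0,"x": 0,"y": 0,"z": 0.001,"spin": 0},
    {"jaw": 0,"x": 0,"y": 0,"z": 0,"spin": 0}
  ]
}}

```text
t: 3.6
position: [0.5224, -0.0759, 0.0648]
tool_rot: [3.137, 0.152, 0.001]
ft_force: [-4.6, 0.3, 12.1]
width: 0.0006
finger_force: 5.8
```

>>> {"fn": "step_arm", "kwargs": {
  "steps": [
    {"jaw": 0,"x": 0,"y": 0.002,"z": 0,"spin": 0},
    {"jaw": 0,"x": 0,"y": 0.004,"z": 0,"spin": 0},
    {"jaw": 0,"x": 0,"y": 0.005,"z": 0,"spin": 0},
    {"jaw": 0,"x": 0,"y": 0.005,"z": 0,"spin": 0},
    {"jaw": 0,"x": 0,"y": 0.004,"z": 0,"spin": 0},
    {"jaw": 0,"x": 0,"y": 0,"z": 0,"spin": 0}
  ]
}}

```text
t: 4.2
position: [0.5244, -0.0963, 0.0648]
tool_rot: [3.137, 0.152, 0.001]
ft_force: [-3.7, -2.3, 10.1]
width: -0.0001
finger_force: 5.4
```

Run:
```python
from h import *
d=grab('wrist','w3.png')
```

```text
(no output)
```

View pics/w3.png

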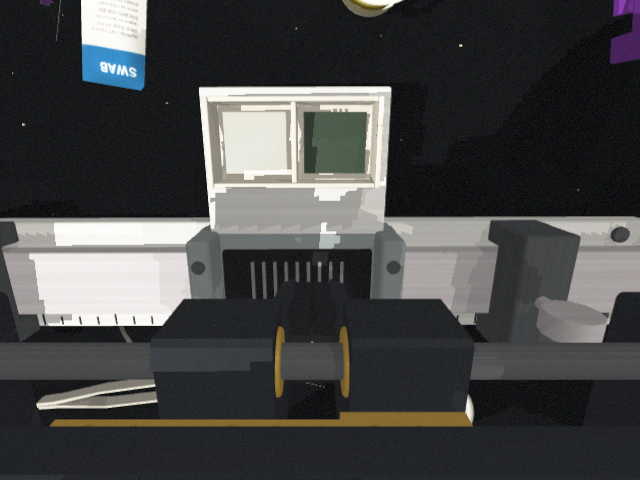

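The carriage follows the fingers: its edges are at x≈190 and 403, and the stop's near edge is at ≈490. I'll compute the remaining gap.

Run:
```python
from h import *
d=dict(np.load('pics/w3.png.npz'));e=dict(np.load('pics/w2.png.npz'))
f=np.array([.0976,-.9952])
for n,dd,u,v,z in [('c right',d,403,232,.052),('c left',d,190,232,.052),('stop nearL top',d,490,222,.044),('stop farR top',d,578,236,.044),('w2 c right',e,366,193,.052),('w2 cleft',e,257,193,.052),('w2 stop L',e,447,190,.044),('w2 stop R',e,484,192,.044)]:
    p=ray(dd,u,v,z); print(n,p.round(4),'along',(p[:2]@f).round(4))
```

```text
c right [ 0.5632 -0.1302  0.052 ] along 0.1845
c left [ 0.555 -0.045  0.052] along 0.099
stop nearL top [ 0.5691 -0.1684  0.044 ] along 0.2232
stop farR top [ 0.5667 -0.2073  0.044 ] along 0.2616
w2 c right [ 0.5581 -0.1092  0.052 ] along 0.1631
w2 cleft [ 0.5494 -0.0238  0.052 ] along 0.0773
w2 stop L [ 0.5661 -0.1753  0.044 ] along 0.2297
w2 stop R [ 0.5675 -0.2054  0.044 ] along 0.2598
```

The carriage moved about 21 mm with no slip, leaving about 50 mm. Moving 40 mm, then creeping.

>>> {"fn": "step_arm", "kwargs": {
  "steps": [
    {"jaw": 0,"x": 0,"y": 0.004,"z": 0,"spin": 0},
    {"jaw": 0,"x": 0,"y": 0.006,"z": 0,"spin": 0},
    {"jaw": 0,"x": 0,"y": 0.007,"z": 0,"spin": 0},
    {"jaw": 0,"x": 0,"y": 0.007,"z": 0,"spin": 0},
    {"jaw": 0,"x": 0,"y": 0.007,"z": 0,"spin": 0},
    {"jaw": 0,"x": 0,"y": 0.006,"z": 0,"spin": 0},
    {"jaw": 0,"x": 0,"y": 0.003,"z": 0,"spin": 0},
    {"jaw": 0,"x": 0,"y": 0,"z": 0,"spin": 0}
  ]
}}

```text
t: 5.05
position: [0.5284, -0.1362, 0.0648]
tool_rot: [3.137, 0.152, 0.002]
ft_force: [-3.3, -2.3, 10.3]
width: 0.0005
finger_force: 5.0
```

>>> {"fn": "step_arm", "kwargs": {
  "steps": [
    {"jaw": 0,"x": 0,"y": 0.001,"z": 0,"spin": 0},
    {"jaw": 0,"x": 0,"y": 0.001,"z": 0,"spin": 0},
    {"jaw": 0,"x": 0,"y": 0.001,"z": 0,"spin": 0},
    {"jaw": 0,"x": 0,"y": 0.001,"z": 0,"spin": 0},
    {"jaw": 0,"x": 0,"y": 0.001,"z": 0,"spin": 0},
    {"jaw": 0,"x": 0,"y": 0.001,"z": 0,"spin": 0}
  ]
}}

```text
t: 5.65
position: [0.5289, -0.1415, 0.0648]
tool_rot: [3.137, 0.152, 0.001]
ft_force: [-3.2, 0.8, 11.8]
width: 0.0005
finger_force: 5.3
```

>>> {"fn": "step_arm", "kwargs": {
  "steps": [
    {"jaw": 0,"x": 0,"y": 0.001,"z": 0,"spin": 0},
    {"jaw": 0,"x": 0,"y": 0.001,"z": 0,"spin": 0},
    {"jaw": 0,"x": 0,"y": 0,"z": 0,"spin": 0}
  ]
}}

```text
t: 5.95
position: [0.5291, -0.1436, 0.0648]
tool_rot: [3.137, 0.152, 0.002]
ft_force: [-3.6, 0.5, 10.6]
width: 0.0006
finger_force: 5.2
```

>>> {"fn": "step_arm", "kwargs": {
  "steps": [
    {"jaw": 0,"x": 0,"y": 0.001,"z": 0,"spin": 0},
    {"jaw": 0,"x": 0,"y": 0.001,"z": 0,"spin": 0},
    {"jaw": 0,"x": 0,"y": 0,"z": 0,"spin": 0}
  ]
}}

```text
t: 6.25
position: [0.5293, -0.1456, 0.0648]
tool_rot: [3.137, 0.152, 0.002]
ft_force: [-3.6, -0.1, 10.7]
width: 0.0005
finger_force: 5.2
```

>>> {"fn": "step_arm", "kwargs": {
  "steps": [
    {"jaw": 0,"x": 0,"y": 0.001,"z": 0,"spin": 0},
    {"jaw": 0,"x": 0,"y": 0.001,"z": 0,"spin": 0},
    {"jaw": 0,"x": 0,"y": 0,"z": 0,"spin": 0}
  ]
}}

```text
t: 6.55
position: [0.5295, -0.1476, 0.0649]
tool_rot: [3.137, 0.152, 0.002]
ft_force: [-2.6, 0.7, 10.1]
width: 0.0007
finger_force: 5.2
```

>>> {"fn": "step_arm", "kwargs": {
  "steps": [
    {"jaw": 0,"x": 0,"y": 0.001,"z": 0,"spin": 0},
    {"jaw": 0,"x": 0,"y": 0.001,"z": 0,"spin": 0},
    {"jaw": 0,"x": 0,"y": 0,"z": 0,"spin": 0}
  ]
}}

```text
t: 6.85
position: [0.5296, -0.1488, 0.0648]
tool_rot: [-3.137, -0.152, -0.001]
ft_force: [-3.5, 4.1, 12.2]
width: 0.0
finger_force: 5.8
```

Run:
```python
from h import *
d=grab('wrist','w4.png')
```

```text
(no output)
```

View pics/w4.png

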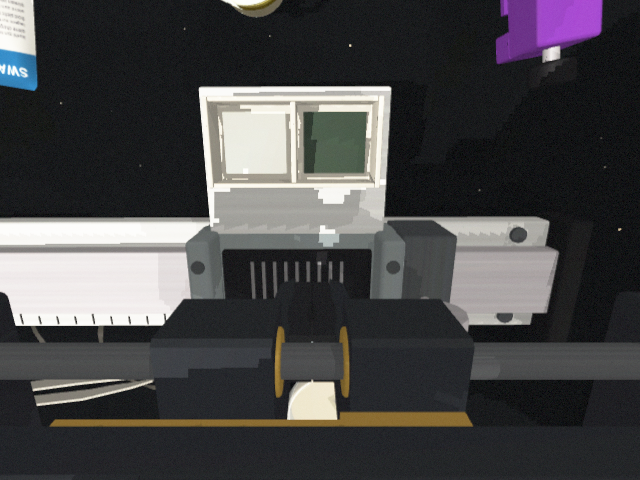

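The stop block now sits flush with the carriage's right edge at x≈400. The y force has risen and the motion lags the command, so they are touching. A small extra push will confirm it.

>>> {"fn": "step_arm", "kwargs": {
  "steps": [
    {"jaw": 0,"x": 0,"y": 0.001,"z": 0,"spin": 0},
    {"jaw": 0,"x": 0,"y": 0,"z": 0,"spin": 0}
  ]
}}

```text
t: 7.1
position: [0.5296, -0.149, 0.0648]
tool_rot: [-3.136, -0.152, -0.001]
ft_force: [-2.0, 9.3, 13.4]
width: 0.0004
finger_force: 6.4
```

>>> {"fn": "step_arm", "kwargs": {
  "steps": [
    {"jaw": 0,"x": 0,"y": 0.001,"z": 0,"spin": 0},
    {"jaw": 0,"x": 0,"y": 0,"z": 0,"spin": 0}
  ]
}}

```text
t: 7.3
position: [0.5298, -0.1499, 0.0648]
tool_rot: [-3.136, -0.152, -0.001]
ft_force: [-0.8, 9.4, 11.6]
width: 0.0007
finger_force: 6.3
```

Contact is firm at about 9 N, with the fingertips just starting to slip, well under 35 N. Lifting straight off.

>>> {"fn": "step_arm", "kwargs": {
  "steps": [
    {"jaw": 0,"x": 0,"y": 0,"z": -0.002,"spin": 0},
    {"jaw": 0,"x": 0,"y": 0,"z": -0.004,"spin": 0},
    {"jaw": 0,"x": 0,"y": 0,"z": -0.01,"spin": 0},
    {"jaw": 0,"x": 0,"y": 0,"z": -0.03,"spin": 0},
    {"jaw": 0,"x": 0,"y": 0,"z": -0.04,"spin": 0},
    {"jaw": 0,"x": 0,"y": 0,"z": -0.04,"spin": 0},
    {"jaw": 0,"x": 0,"y": 0,"z": -0.02,"spin": 0},
    {"jaw": 0,"x": 0,"y": 0,"z": 0,"spin": 0}
  ]
}}

```text
t: 8.1
position: [0.5305, -0.1519, 0.213]
tool_rot: [3.135, 0.152, 0.008]
ft_force: [0.2, -0.1, -0.2]
width: 0.0006
finger_force: 0.0
```

Run:
```python
from h import *
d=grab('wrist','w5.png'); print(manip.observe()['ft_force'], proj(d,[[.5321,-.2003,.044]]))
```

```text
[-0.61503398  0.44746224 -0.95483129] [[365.83500201 229.79852507]]
```

View pics/w5.png

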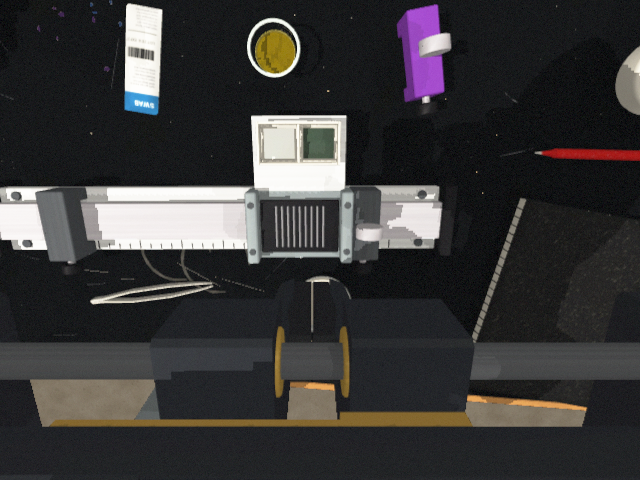

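The carriage's right edge (x≈353) rests against the marked stop (x≈355–380, about where it was measured). Everything else is undisturbed and the gripper is clear.

```bash
python3 -c "
from cell import manip
print(manip.sign_off())"
```

```text
the job is handed in; nothing more can be done
None
```

The carriage rests against the disc-marked stop after a push of about 9 N, the fingertips are lifted clear of the pad, the other stop and loose items look undisturbed, and the job is handed in at about 8 s; no verdict was returned.

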